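# Fit a fresh cartridge and lock the filter collar

## Task

Fit the fresh blue-necked water-filter cartridge: lower it, neck up, into the open white housing until it sits on the bottom, and then turn the black lock collar clockwise until its orange lug lines up with the red locked mark, not short of it and not past it. Leave the used brown cartridge and all the cleaning things where they stand.

Things in the scene. Friction and masses are not known exactly. Their poses are not given: they have to be found in the camera images.
- fresh: Fresh filter cartridge, loose, upright on the table: white cylinder 50 mm across and 95 mm tall with a blue band, and on top a blue neck 24 mm across and 35 mm tall to grip it by (130 mm tall in all, about 0.22 kg). Origin: centre of its underside; z axis up along it, towards the neck.
- used: Used cartridge of the same shape and size, upright on the table, red-brown with dark brown neck and band; it may stand in either of the two cartridge places. Leave it alone. Origin: centre of its underside.
- housing: White filter housing fixed to the table on a 150 x 150 mm, 10 mm thick steel foot: round pot 86 mm across with an upward-open bore 60 mm across, floor 12 mm thick; the lock collar lies round its rim. Two pipe stubs with brass nuts stick out at its sides (to 77 mm from the axis, 50 mm up). Origin: on the axis at table height; z up; at yaw 0 its quadrant plate looks along +x, away from the robot.
- mouth (a point): Centre of the open mouth: on the axis, level with the collar's top, 106 mm above the table. The collar's opening is 66 mm across; the collar is 100 mm across.
- bore_floor (a point): Centre of the bore's floor, 12 mm above the table. A fully home cartridge stands on it, its shoulder about level with the collar's top (107 mm) and its neck rising to 142 mm.
- locked_mark (a point): Middle of the red locked mark, a 26 x 9 mm radial stripe 112 mm from the axis and 87 mm above the table. It lies on a white quadrant plate (40 to 126 mm from the axis, top 84 mm above the table) that runs under the lug's path; a thin black stripe on it is the open mark.
- lug (a point): Middle of the top edge of the collar's orange lug, 82 mm from the axis. Its upright paddle is 28 mm long radially (68 to 96 mm from the axis), 14 mm thick, and reaches 90 to 136 mm above the table; a low orange arm (top at 104 mm) joins it to the collar. A white line on top points outwards, at the mark when locked.
- collar (a joint): Turn of the collar about the housing's vertical axis, rad, growing clockwise seen from above. 0: lug at the thin black open mark; 1.15: lug in line with the red locked mark; it can go on to a stop at 1.5 and can be pushed back. It starts between 0 and 0.35. Stiff: it stays where it is left; pushing the paddle sideways takes about 4 N.
- brush: Scrubbing brush with white back and handle and blue bristles, 225 mm long, 63 mm high, lying on the table. Leave alone. Origin: near its middle, at table height; x axis along it towards the bristles.
- cleanser: Cleanser tin, yellow label, 72 mm across, 130 mm tall, standing. Leave alone. Origin: centre of underside.
- spray_can: Spray can, white with blue label, 66 mm across, 210 mm tall, standing. Leave alone. Origin: centre of underside.
Not all that is in view belongs to the job. What is shaped like the fresh but pink or purple is not meant.

How it is judged:
By the outcome, as a careful person would: the job done as asked, in the order asked, and still so for the second after the job is handed in, with the robot touching nothing.
It also fails if it takes over 64 s, if anything falls off the work surface, if the arm or the gripper's body presses on something with over 40 N, if the wrist force passes 120 N, or if a joint passes its speed limit or range.

## Robot

A 6-joint arm with a two-finger parallel gripper is mounted at the origin on the work surface. World frame = base frame: x ahead of the robot, y to its left, z up, the work surface at z = 0. Lengths are in m, angles in rad, forces in N, time in s.
With the tool pointing down it reaches from about 0.375 to 0.9 m from the base axis. Payload 3.1 kg.
Tool frame: the origin (TCP) lies midway between the tips of the shut fingers; the grasp point (between the pads) lies 19 mm behind it (manip.pinch_z is the distance from the TCP to the grasp point, in m); z points along the fingers, y is the line along which they close (so a half turn about z gives the same grasp; the last joint's range is limited). The gripper opens to 85 mm and grips with 20 to 120 N. Pads are 22 mm wide; open, the fingers measure 114 mm over their backs; the gripper's body (76 mm by 85 mm) begins 54 mm behind the grasp point. The pads swing forward as they close: fully open they stand 13 mm farther back than shut.
Start: joints at [0.925, 0.527, 1.433, -0, 1.181, -0.178], TCP at [0.281, 0.558, 0.231] pointing down, gripper open.
Joint ranges: [-3.08, 3.08], [-0.75, 2.2], [0.22, 2.44], [-1.43, 4.57], [0, 2.65], [-2.85, 2.85]. Speed limits (rad/s): [2.79, 2.79, 3.14, 3.14, 3.14, 3.14].

## Interface

Orientations are given as a unit quaternion [x, y, z, w].
In Python, from station import manip, viewer, ticket gives the robot as it stands.
- The arm moves only by the shell command python3 -m creep 'ROWS' [FORCE]. ROWS is JSON, a list of rows, each an object with "slide": the shift along the tool's x, y, z in cm, a list of three; "angular": the turn, a rotation vector about the tool's x, y, z in rad, a list of three; "claw": the opening, from -1 (shut) to 1 (fully open). A call has 1 to 10 rows; each row shifts and turns the commanded pose from where the row before left it, along the tool's axes as they then stand; what a row does not reach is not made up. A row lasts 1/12 s, in which the tool goes at most 41.7 mm and 7.16 degrees, less where a joint would pass 70% of its speed; a pose out of reach is approached as far as the arm can. A call with a gripper value outside its range is refused whole. The fingers move at their own pace and stop on an object; FORCE is the grip in N (left out, the last holds). Time passes only in rows, so rows that do not move let the fingers close. It gives the time, the measured TCP pose, the force, the opening and the grip force at its end, in the units of the state.
- manip.sense(): the state, without advancing time (a new reading comes with each control period).
- viewer.snapshot(name): name is "scene" or "top" or "wrist"; returns the picture (420x560x3 uint8, blue, green, red); there is no depth.
- viewer.calibration(name): a dict with "fov_y" (degrees; the focal length in pixels is half the picture's height over the tangent of half this angle, whatever the lens; pixels are square), "cx", "cy" (the principal point, pixels), "T" (4x4, takes a point from camera to world coordinates); the wrist camera has in their place "tool_from_camera" (4x4, takes a point from camera to tool coordinates, whose origin is the TCP and whose axes are the flange's). Camera axes: x right, y up, looking along -z (the intrinsics and any distortion apply to the point x, -y, -z); pixel columns grow to the right and rows downward; lengths in m; the calibration is good to about 2 mm. A picture is of the moment at which its call begins: read the wrist's pose just before it. calibration takes no time and is no camera call.
- ticket.sign_off(): hands the job in; it is judged then, once.
The state is a dict: "t": time; "q": joint angles; "qd": joint speeds; "tau": joint torques, N m; "tcp_pos": TCP position; "tool_rot": TCP orientation; "force": force on the tool from outside, world axes, zero at the start; "ft_torque": the same for the moment, N m; "finger_gap": opening from 0.0 (shut) to 1.0 (fully open); "gripper_force": force on a finger pad.
Only numpy, scipy, OpenCV 4.12 (cv2) and the standard library are available. Lean on these libraries where they do the work, as an engineer would, in place of code of your own. Each camera call takes 0.05 s, during which the arm holds its last target. There are 200 camera calls.

## Working session

There is one attempt and no reset: what is moved stays moved. The work goes in short steps, Python scripts to look and compute and a shell command to move; the robot and the scene stay as the last step left them, time stands still between calls to the robot, and variables do not carry over. Pictures are saved under pics/ and viewed, at most 10 in all, crops included, and the job is handed in when it is done.

```bash
mkdir -p pics; ls
python3 - <<'E'
from station import manip, viewer
import cv2, numpy as np
print(manip.sense()); print(manip.pinch_z)
a=viewer.snapshot("scene"); b=viewer.snapshot("top")
for n,i in(("scene",a),("top",b)):
    cv2.imwrite(f"pics/{n}0.png",i); print(n,viewer.calibration(n))
print(viewer.calibration("wrist"))
E
```

```text
pics
{'t': 0.0, 'q': array([ 9.25485290e-01,  5.28474994e-01,  1.43391011e+00,  3.36246457e-05,
        1.18139163e+00, -1.78485190e-01]), 'qd': array([-0.00077253, -0.0005687 ,  0.00010791,  0.00147645,  0.00014272,
       -0.00100809]), 'tau': array([-1.21848425e-03, -4.42350590e+01, -1.78025776e+01, -1.62045967e-04,
        8.32675636e-03,  2.04986355e-05]), 'tcp_pos': array([0.28080279, 0.55756563, 0.23032571]), 'tool_rot': array([ 2.31305326e-01,  9.72880596e-01, -9.94481987e-04, -4.51444639e-04]), 'force': array([-0.3570255 ,  0.78823322, -0.84885839]), 'ft_torque': array([-0.05992217,  0.07370548,  0.01770465]), 'gripper_force': 0.0, 'finger_gap': 1.003962610579722}
0.0187
scene {'fov_y': 43.24947707719759, 'cx': 280.5223238333665, 'cy': 202.53720907355384, 'T': array([[-4.42110797e-01, -5.47392246e-01,  7.10562996e-01,
         1.43815610e+00],
       [ 8.96960436e-01, -2.69685264e-01,  3.50331037e-01,
         4.38181152e-01],
       [-1.40123938e-04,  7.92232029e-01,  6.10219955e-01,
         9.02660699e-01],
       [ 0.00000000e+00,  0.00000000e+00,  0.00000000e+00,
      
[... 196 characters left out ...]

       [-9.99912118e-01,  1.60030067e-05,  1.32572771e-02,
         2.09025577e-02],
       [ 1.30775920e-02,  1.65279239e-01,  9.86160103e-01,
         1.20353765e+00],
       [ 0.00000000e+00,  0.00000000e+00,  0.00000000e+00,
         1.00000000e+00]])}
{'fov_y': 69.25666922051605, 'cx': 282.46627328591444, 'cy': 209.61695994027392, 'tool_from_camera': array([[ 3.41556057e-05,  9.48806741e-01,  3.15857195e-01,
         8.26046560e-02],
       [ 9.99999997e-01, -5.34589215e-05,  5.24495869e-05,
        -2.69177387e-04],
       [ 6.66499066e-05,  3.15857192e-01, -9.48806740e-01,
        -1.42968490e-01],
       [ 0.00000000e+00,  0.00000000e+00,  0.00000000e+00,
         1.00000000e+00]])}
```

View pics/scene0.png

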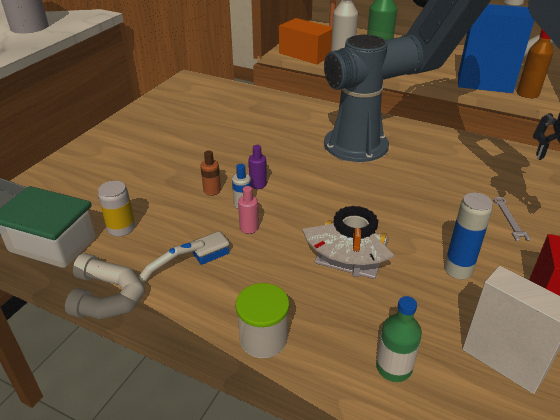

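View pics/top0.png

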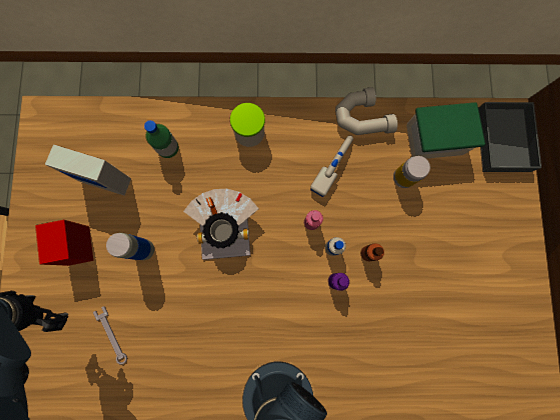

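Scene view: blue neck (240,172), pink (248,195), purple (258,155), brown used (210,160), housing (355,225). Top view: blue neck (338,245), pink (313,219), purple (339,282), brown (373,252), collar (220,231), red mark (239,197), orange lug (212,205). The fresh cartridge is the white one with the blue neck. I rule out pink and purple by colour, and brown because it is the used one. Next I'll measure it from both views and check it in a close crop.

```bash
cat > h.py <<'E'
import numpy as np, cv2
from station import manip, viewer
from scipy.spatial.transform import Rotation as R
def cam(name,s=None):
    c=viewer.calibration(name)
    if name=="wrist":
        T=np.eye(4);T[:3,:3]=R.from_quat(s["tool_rot"]).as_matrix();T[:3,3]=s["tcp_pos"]
        T=T@c["tool_from_camera"]
    else: T=c["T"]
    return dict(T=T,f=210/np.tan(np.radians(c["fov_y"]/2)),cx=c["cx"],cy=c["cy"])
def ray(c,p):
    d=np.array([(p[0]-c["cx"])/c["f"],-(p[1]-c["cy"])/c["f"],-1.])
    d=c["T"][:3,:3]@d; return c["T"][:3,3],d/np.linalg.norm(d)
def plane(c,p,z):
    o,d=ray(c,p); return o+d*(z-o[2])/d[2]
def tri(obs):
    A=np.zeros((3,3));b=np.zeros(3);L=[]
    for c,p in obs:
        o,d=ray(c,p);M=np.eye(3)-np.outer(d,d);A+=M;b+=M@o;L.append((o,M))
    x=np.linalg.solve(A,b); return x,[round(1e3*float(np.linalg.norm(M@(x-o))),1) for o,M in L]
def proj(c,X):
    v=c["T"][:3,:3].T@(np.asarray(X)-c["T"][:3,3]);return np.array([c["cx"]+c["f"]*v[0]/-v[2],c["cy"]-c["f"]*v[1]/-v[2]])
def blobs(im,lo,hi,roi,amin=8):
    x0,y0,x1,y1=roi;h=cv2.cvtColor(im,cv2.COLOR_BGR2HSV)[y0:y1,x0:x1]
    n,_,st,ce=cv2.connectedComponentsWithStats(cv2.inRange(h,np.array(lo),np.array(hi)))
    return [(tuple(np.round(ce[i]+[x0,y0],1).tolist()),(st[i]+[x0,y0,0,0,0]).tolist()) for i in range(1,n) if st[i,4]>=amin]
E
python3 - <<'E'
from h import *
s=cv2.imread("pics/scene0.png");t=cv2.imread("pics/top0.png")
for n,im,rf,rh in(("s",s,(190,140,280,240),(290,190,410,285)),("t",t,(295,200,395,300),(175,180,270,265))):
    print(n,"blue",blobs(im,(98,130,60),(118,255,255),rf))
    print(n,"pink",blobs(im,(160,60,80),(176,255,255),rf),"purp",blobs(im,(130,80,40),(155,255,255),rf))
    print(n,"brown",blobs(im,(0,90,30),(12,255,200),rf,25))
    print(n,"orange",blobs(im,(6,180,130),(14,255,255),rh),"red",blobs(im,(0,180,120),(5,255,255),rh)+blobs(im,(174,180,120),(180,255,255),rh),"black",blobs(im,(0,0,0),(180,255,45),rh,20))
a=cv2.resize(t[175:300,175:395],None,fx=3.4,fy=3.4,interpolation=2)[:, :750]
cv2.imwrite("pics/c1.png",a)
b=cv2.resize(s[140:290,195:400],None,fx=3.8,fy=3.8,interpolation=2)
cv2.imwrite("pics/c2.png",b)
E
```

```text
s blue [((240.5, 170.9), [237, 164, 8, 15, 112]), ((239.5, 187.0), [232, 181, 19, 11, 78])]
s pink [((248.0, 211.0), [238, 186, 20, 47, 741])] purp [((257.2, 168.1), [249, 145, 17, 44, 609])]
s brown [((210.4, 175.7), [201, 151, 20, 44, 577])]
s orange [((356.8, 240.0), [354, 228, 7, 23, 107])] red [((319.2, 244.0), [315, 241, 10, 7, 32])] black [((355.2, 220.8), [334, 206, 44, 32, 770])]
t blue [((339.0, 244.4), [335, 241, 9, 8, 55])]
t pink [((313.9, 218.4), [305, 211, 18, 17, 207])] purp [((339.3, 280.7), [329, 273, 20, 17, 249])]
t brown [((372.3, 252.0), [361, 243, 23, 19, 277])]
t orange [((210.4, 200.9), [209, 197, 4, 8, 10]), ((207.5, 201.5), [206, 198, 4, 8, 8])] red [((238.7, 196.9), [236, 193, 6, 8, 23])] black [((220.5, 230.3), [203, 212, 36, 36, 566])]
```

View pics/c2.png

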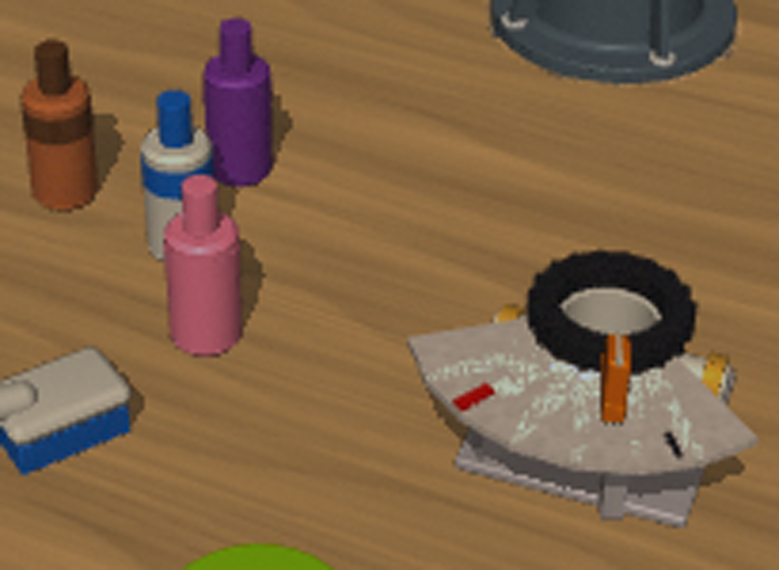

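View pics/c1.png

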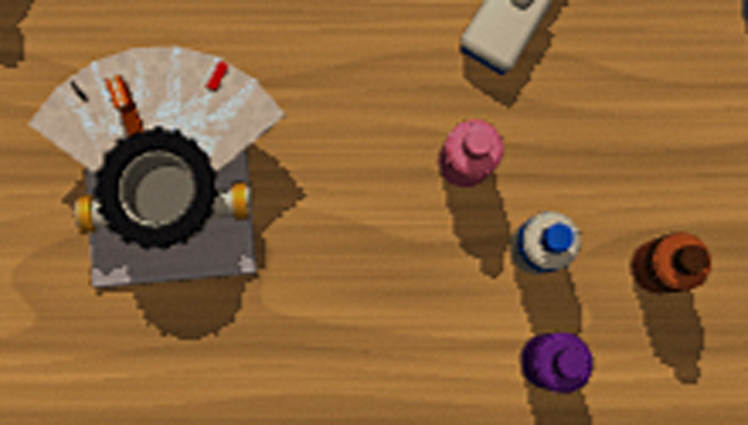

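The crops confirm it: the white cylinder with the blue band and neck (scene 240,166; top 339,244) is the fresh one. The housing's hole is at top (220.6,230.3) and scene (355.8,221.6).

Run:
```python
from h import *
S,T=cam("scene"),cam("top")
for n,a,b in(("freshneck",(240.8,165.8),(339.1,244.5)),("pink",(247.7,189),(315.8,216.2)),("purple",(257.3,146.5),(343,281.5)),("brown",(208.7,152.5),(378.5,251.5)),("mouth",(355.8,221.8),(220.6,230.3)),("red",(319.6,244),(238.9,197)),("lug",(357.8,232),(209.8,201.5))):
    x,r=tri([(S,a),(T,b)]);print(n,x.round(4),r)
m=plane(T,(220.6,230.3),.106)
print("mouth plane",m,plane(S,(355.8,221.8),.106))
print("red plane",plane(T,(238.9,197),.087),plane(S,(319.6,244),.087),"black mark",plane(T,(198.3,201.7),.085),plane(S,(372,257),.085))
```

```text
freshneck [ 0.4428 -0.1702  0.1299] [1.1, 1.1]
pink [ 0.5232 -0.1057  0.1281] [1.9, 1.9]
purple [ 0.3402 -0.177   0.1309] [2.0, 2.0]
brown [ 0.4233 -0.2812  0.1291] [0.5, 0.5]
mouth [0.4871 0.1679 0.0956] [1.4, 1.4]
red [0.5878 0.1171 0.0858] [1.6, 1.6]
lug [0.5646 0.196  0.1342] [2.2, 2.2]
mouth plane [0.48637943 0.16521754 0.106     ] [0.49883496 0.172571   0.106     ]
red plane [0.5880825  0.11554906 0.087     ] [0.58840945 0.11900421 0.087     ] black mark [0.57419898 0.23590752 0.085     ] [0.57446874 0.23992844 0.085     ]
```

```bash
python3 -m creep '[{"slide":[0,0,-3],"angular":[0,0,-0.1165],"claw":1},{"slide":[0,0,-3],"angular":[0,0,-0.1165],"claw":1},{"slide":[0,0,-3],"angular":[0,0,-0.1165],"claw":1},{"slide":[0,0,-2],"angular":[0,0,-0.1165],"claw":1},{"slide":[-1.5,-3.5,0],"angular":[0,0,0],"claw":1},{"slide":[-1.5,-3.5,0],"angular":[0,0,0],"claw":1},{"slide":[-1.5,-3.5,0],"angular":[0,0,0],"claw":1},{"slide":[-1.5,-3.5,0],"angular":[0,0,0],"claw":1},{"slide":[-1.5,-3.5,0],"angular":[0,0,0],"claw":1},{"slide":[-1.5,-3.5,0],"angular":[0,0,0],"claw":1}]' 60
```

```text
t: 0.93
tcp_pos: [0.371, 0.3462, 0.341]
tool_rot: [0.0, 1.0, -0.0, -0.0]
force: [1.3, -0.1, -0.4]
finger_gap: 0.999
gripper_force: 0.0
```

```bash
python3 -m creep '[{"slide":[-1.5,-3.5,0],"angular":[0,0,0],"claw":1},{"slide":[-1.5,-3.5,0],"angular":[0,0,0],"claw":1},{"slide":[-1.5,-3.5,0],"angular":[0,0,0],"claw":1},{"slide":[-1.5,-3.5,0],"angular":[0,0,0],"claw":1},{"slide":[-1,-3,0],"angular":[0,0,0],"claw":1},{"slide":[0,0,0],"angular":[0,0,0],"claw":1},{"slide":[0,0,0],"angular":[0,0,0],"claw":1}]'
python3 - <<'E'
from h import *
s=manip.sense();i=viewer.snapshot("wrist");cv2.imwrite("pics/w1.png",i);np.save("w1.npy",[s["tcp_pos"].tolist()+list(s["tool_rot"])]);print(s["tcp_pos"])
E
python3 -m creep '[{"slide":[1,-4,0],"angular":[0,0,0],"claw":1},{"slide":[0,-4,0],"angular":[0,0,0],"claw":1},{"slide":[0,-4,0],"angular":[0,0,0],"claw":1},{"slide":[0,-4,0],"angular":[0,0,0],"claw":1},{"slide":[0,-4,1],"angular":[0,0,0],"claw":1},{"slide":[0,-4,1],"angular":[0,0,0],"claw":1},{"slide":[0,-4,2],"angular":[0,0,0],"claw":1},{"slide":[0,-4,2],"angular":[0,0,0],"claw":1},{"slide":[0,-2,1],"angular":[0,0,0],"claw":1},{"slide":[0,0,0],"angular":[0,0,0],"claw":1}]'
python3 - <<'E'
from h import *
s=manip.sense();i=viewer.snapshot("wrist");cv2.imwrite("pics/w2.png",i);np.save("w2.npy",[s["tcp_pos"].tolist()+list(s["tool_rot"])])
cv2.imwrite("pics/w12.png",cv2.resize(np.vstack([cv2.imread("pics/w1.png"),i]),(400,600)))
print(s["tcp_pos"],blobs(i,(98,130,60),(118,255,255),(0,0,560,420),30))
c=cam("wrist",s);print(proj(c,[.443,-.170,.13]))
E
```

```text
t: 1.52
tcp_pos: [0.4412, 0.1766, 0.341]
tool_rot: [0.002, 1.0, 0.0, -0.001]
force: [-0.4, 1.0, -0.6]
finger_gap: 1.001
gripper_force: 0.0
[0.44118679 0.17660594 0.34095337]
t: 2.4
tcp_pos: [0.4305, -0.1584, 0.2719]
tool_rot: [0.002, 1.0, 0.001, -0.002]
force: [0.5, 0.4, -0.1]
finger_gap: 0.998
gripper_force: 0.0
[ 0.43046224 -0.15835088  0.27186951] [((268.6, 208.6), [258, 198, 23, 22, 386]), ((270.1, 360.2), [265, 354, 13, 14, 124])]
[270.15800461 210.37412977]
```

View pics/w12.png

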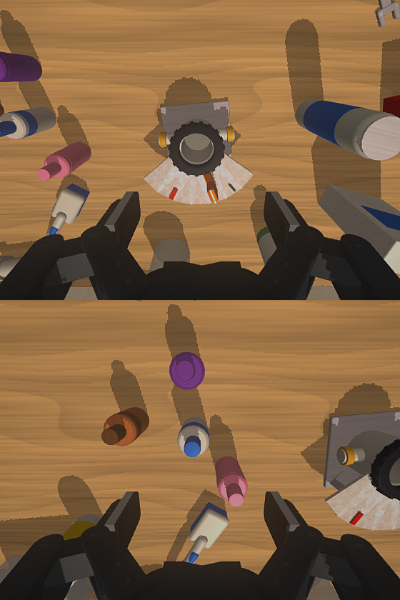

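In w1 the housing mouth is at about (274,209). In w2 the blue neck is at (269,209), within 2 px of the prediction, with brown, purple and pink clear of it. Next I'll refine the mouth, mark and lug from w1.

Run:
```python
from h import *
def ld(n):
    a=np.load(n)[0];return cam("wrist",dict(tcp_pos=a[:3],tool_rot=a[3:]))
S,T,W1,W2=cam("scene"),cam("top"),ld("w1.npy"),ld("w2.npy")
print("neck",tri([(S,(240.8,165.8)),(T,(339.1,244.5)),(W2,(268.6,208.2))]),plane(W2,(268.6,208.2),.13))
i=cv2.imread("pics/w1.png");h=cv2.cvtColor(i,cv2.COLOR_BGR2HSV)
m=cv2.inRange(h,(0,0,0),(180,255,55));m[:150]=0;m[265:]=0;m[:,:215]=0;m[:,335:]=0
cs,_=cv2.findContours(m,cv2.RETR_CCOMP,cv2.CHAIN_APPROX_NONE)
for c in cs:
    if cv2.contourArea(c)>300: print("el",cv2.fitEllipse(c),cv2.contourArea(c))
print("red",blobs(i,(0,180,120),(5,255,255),(200,150,360,300)),blobs(i,(174,180,100),(180,255,255),(200,150,360,300)))
print("or",blobs(i,(6,170,100),(16,255,255),(250,220,350,300)))
cv2.imwrite("pics/w1c.png",cv2.resize(i[150:295,190:370],None,fx=4,fy=4,interpolation=2))
```

```text
neck (array([ 0.44192173, -0.17092528,  0.12884227]), [1.3, 1.5, 1.0]) [ 0.44073671 -0.17149966  0.13      ]
el ((273.97845458984375, 204.5504608154297), (65.15850830078125, 72.5130615234375), 70.43631744384766) 2933.5
el ((274.92254638671875, 207.8683319091797), (45.116817474365234, 49.79779052734375), 95.14789581298828) 1760.5
red [((242.2, 271.2), [237, 264, 12, 16, 89])] []
or [((290.9, 248.5), [285, 242, 13, 14, 114]), ((294.2, 274.1), [290, 265, 9, 19, 57]), ((300.3, 272.2), [295, 264, 11, 18, 73])]
```

View pics/w1c.png

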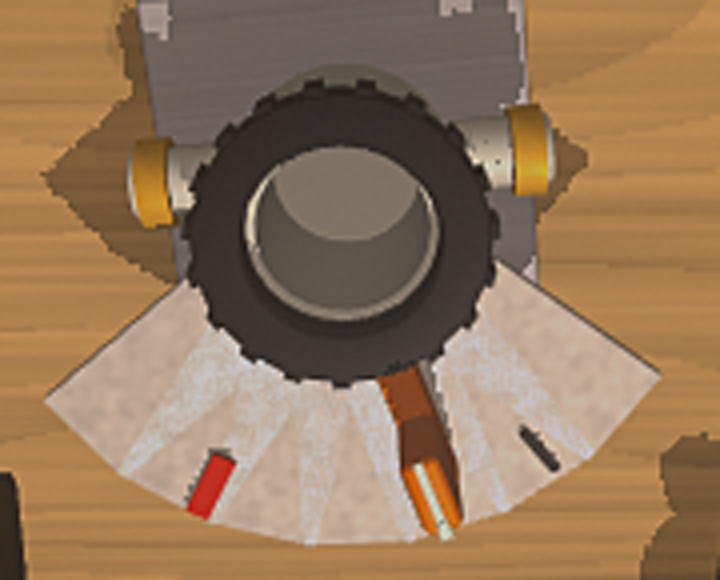

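w1c shows the mouth centre at (275.4,208.4), the red mark at (242.7,271.3), the lug's top line around (298.5,275), and the black mark at (325,262).

Run:
```python
from h import *
a=np.load("w1.npy")[0];W=cam("wrist",dict(tcp_pos=a[:3],tool_rot=a[3:]));S,T=cam("scene"),cam("top")
m=plane(W,(275.4,208.4),.106);print("mouth",m,tri([(W,(275.4,208.4)),(T,(220.6,230.3))]))
r=plane(W,(242.7,271.3),.087);l=plane(W,(298.5,275),.136);b=plane(W,(325,262.25),.0845)
for n,p in(("red",r),("lug",l),("blk",b)): d=p-m;print(n,p.round(4),np.hypot(d[0],d[1]).round(4),np.degrees(np.arctan2(d[1],d[0])).round(2))
print("red tri",tri([(W,(242.7,271.3)),(T,(238.9,197)),(S,(319.6,244))]),"lug tri",tri([(W,(298.5,275)),(S,(357.8,231)),(T,(209.8,201.5))]))
print(manip.sense()["tcp_pos"])
```

```text
mouth [0.48241946 0.16762367 0.106     ] (array([0.48826479, 0.16734245, 0.08854387]), [0.2, 0.2])
red [0.586  0.1177 0.087 ] 0.115 -25.72
lug [0.5637 0.1973 0.136 ] 0.0866 20.04
blk [0.573  0.2389 0.0845] 0.1153 38.2
red tri (array([0.58744359, 0.11718143, 0.08530788]), [0.5, 1.8, 1.4]) lug tri (array([0.56394913, 0.19617099, 0.1363274 ]), [1.2, 1.7, 2.8])
[ 0.43046747 -0.15644603  0.27280303]
```

```bash
python3 -m creep '[{"slide":[-0.6,-0.7,1],"angular":[0,0,0],"claw":1},{"slide":[-0.55,-0.75,2],"angular":[0,0,0],"claw":1},{"slide":[0,0,2.5],"angular":[0,0,0],"claw":1},{"slide":[0,0,2.5],"angular":[0,0,0],"claw":1},{"slide":[0,0,1.5],"angular":[0,0,0],"claw":1},{"slide":[0,0,0.5],"angular":[0,0,0],"claw":1},{"slide":[0,0,0],"angular":[0,0,0],"claw":1},{"slide":[0,0,0],"angular":[0,0,0],"claw":1}]'
python3 - <<'E'
from h import *
s=manip.sense();i=viewer.snapshot("wrist");cv2.imwrite("pics/w3.png",i)
c=cam("wrist",s);print(s["tcp_pos"],s["tool_rot"]);
for p,st in blobs(i,(98,130,60),(118,255,255),(150,100,420,420),60): print(p,st,plane(c,p,.13))
E
```

```text
t: 3.12
tcp_pos: [0.4431, -0.1703, 0.1746]
tool_rot: [-0.001, 1.0, -0.0, 0.001]
force: [-0.4, 0.2, -0.4]
finger_gap: 0.999
gripper_force: 0.0
[ 0.4430583  -0.17032057  0.17459091] [-5.53582042e-04  9.99999671e-01 -2.64978815e-04  5.31235648e-04]
(279.6, 235.4) [263, 221, 34, 30, 821] [ 0.44114139 -0.17190185  0.13      ]
```

```bash
python3 -m creep '[{"slide":[0.1,-0.1,2],"angular":[0,0,0],"claw":1},{"slide":[0,0,2.5],"angular":[0,0,0],"claw":1},{"slide":[0,0,2],"angular":[0,0,0],"claw":1},{"slide":[0,0,1],"angular":[0,0,0],"claw":1},{"slide":[0,0,0],"angular":[0,0,0],"claw":-1},{"slide":[0,0,0],"angular":[0,0,0],"claw":-1},{"slide":[0,0,0],"angular":[0,0,0],"claw":-1},{"slide":[0,0,0],"angular":[0,0,0],"claw":-1},{"slide":[0,0,0],"angular":[0,0,0],"claw":-1},{"slide":[0,0,0],"angular":[0,0,0],"claw":-1}]' 60
```

```text
t: 4.0
tcp_pos: [0.4419, -0.1724, 0.1003]
tool_rot: [0.0, 1.0, -0.001, 0.001]
force: [-0.2, 0.4, 5.6]
finger_gap: 0.264
gripper_force: 58.5
```

```bash
python3 -m creep '[{"slide":[0,0,-1],"angular":[0,0,0],"claw":-1},{"slide":[0,0,-2],"angular":[0,0,0],"claw":-1},{"slide":[0,0,-3],"angular":[0,0,0],"claw":-1},{"slide":[0,0,-3],"angular":[0,0,0],"claw":-1},{"slide":[0,0,-3],"angular":[0,0,0],"claw":-1},{"slide":[0,0,-3],"angular":[0,0,0],"claw":-1},{"slide":[0,0,-2],"angular":[0,0,0],"claw":-1},{"slide":[-0.4,2,0],"angular":[0,0,0],"claw":-1},{"slide":[-0.4,3,0],"angular":[0,0,0],"claw":-1},{"slide":[-0.4,3,0],"angular":[0,0,0],"claw":-1}]'
python3 -m creep '[{"slide":[-0.4,3.5,0],"angular":[0,0,0],"claw":-1},{"slide":[-0.4,3.5,0],"angular":[0,0,0],"claw":-1},{"slide":[-0.4,3.5,0],"angular":[0,0,0],"claw":-1},{"slide":[-0.4,3.5,0],"angular":[0,0,0],"claw":-1},{"slide":[-0.4,3.5,0],"angular":[0,0,0],"claw":-1},{"slide":[-0.4,3.5,0],"angular":[0,0,0],"claw":-1},{"slide":[-0.4,2.5,0],"angular":[0,0,0],"claw":-1},{"slide":[-0.3,1.5,0],"angular":[0,0,0],"claw":-1},{"slide":[0,0,0],"angular":[0,0,0],"claw":-1},{"slide":[0,0,0],"angular":[0,0,0],"claw":-1}]'
python3 - <<'E'
from h import *
s=manip.sense();i=viewer.snapshot("wrist");cv2.imwrite("pics/w4.png",i);t=viewer.snapshot("top")
np.save("w4.npy",[s["tcp_pos"].tolist()+list(s["tool_rot"])]);print(s["tcp_pos"],s["tool_rot"])
cv2.imwrite("pics/w4t.png",np.hstack([i,cv2.resize(t[170:275,180:240],(240,420),interpolation=2)]))
E
```

```text
t: 4.83
tcp_pos: [0.4532, -0.0917, 0.2699]
tool_rot: [0.002, 1.0, -0.0, 0.001]
force: [0.6, 0.8, -2.1]
finger_gap: 0.263
gripper_force: 59.1
t: 5.67
tcp_pos: [0.4838, 0.1585, 0.269]
tool_rot: [-0.001, 1.0, -0.0, -0.0]
force: [-0.0, -0.2, -3.2]
finger_gap: 0.261
gripper_force: 59.2
[0.48381178 0.1584969  0.26903009] [-7.40016057e-04  9.99999658e-01 -2.90155260e-04 -2.29249772e-04]
```

View pics/w4t.png

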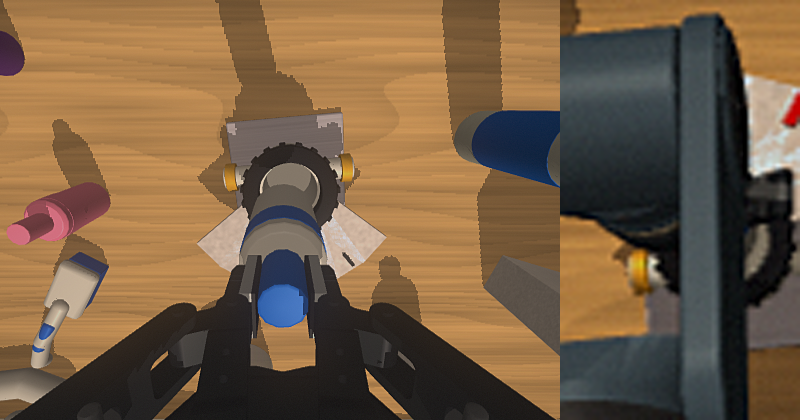

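The cartridge hangs straight in the grip. The collar spans about x 242–345, and the brass nuts are at (231,177) and (347,167). I'll refine the axis from these.

Run:
```python
from h import *
for n,roi in(("w1",(215,170,335,215)),("w4",(215,140,365,200))):
    a=np.load(n+".npy")[0];W=cam("wrist",dict(tcp_pos=a[:3],tool_rot=a[3:]));i=cv2.imread(f"pics/{n}.png")
    b=[x for x in blobs(i,(15,150,90),(30,255,255),roi,20)];print(n,b)
    P=[plane(W,x[0],.053) for x in b]
    print(np.mean(P,0) if len(P)==2 else P)
    h=cv2.cvtColor(i,cv2.COLOR_BGR2HSV);m=cv2.inRange(h,(0,0,0),(180,255,70))
    y=int(proj(W,[.486,.167,.106])[1]);print("pred",proj(W,[.486,.167,.106]))
    for yy in (y-12,y-6,y): 
        xs=np.flatnonzero(m[yy,225:352])+225;
        l,r=plane(W,(xs[0],yy),.106),plane(W,(xs[-1]+1,yy),.106);print(yy,xs[0],xs[-1],(l+r)/2)
    col=[np.flatnonzero(m[120:,int(xx)])[0]+120 for xx in (285,290,293,296,300)] if n=="w4" else None;print(col)
    if col: print([plane(W,(293,c),.106) for c in col])
```

```text
w1 [((322.0, 187.1), [317, 176, 10, 23, 184]), ((227.5, 195.4), [223, 184, 11, 23, 182])]
[0.47336562 0.16533586 0.053     ]
pred [274.95674522 210.99504088]
198 239 310 [0.46826755 0.16728084 0.106     ]
204 236 314 [0.47639612 0.16783078 0.106     ]
210 237 312 [0.4846247  0.16707693 0.106     ]
None
w4 [((346.4, 166.8), [340, 146, 13, 36, 301]), ((230.1, 177.2), [225, 164, 13, 28, 273])]
[0.47328936 0.16528489 0.053     ]
pred [290.33470942 194.14261964]
182 244 336 [0.47304605 0.16704227 0.106     ]
188 240 339 [0.47940566 0.16658643 0.106     ]
194 243 337 [0.48584562 0.16716814 0.106     ]
[np.int64(144), np.int64(144), np.int64(144), np.int64(142), np.int64(143)]
[array([0.43457744, 0.1691399 , 0.106     ]), array([0.43457744, 0.1691399 , 0.106     ]), array([0.43457744, 0.1691399 , 0.106     ]), array([0.43263542, 0.16911574, 0.106     ]), array([0.43360544, 0.16912781, 0.106     ])]
```

Run:
```python
from h import *
a=np.load("w1.npy")[0];W=cam("wrist",dict(tcp_pos=a[:3],tool_rot=a[3:]))
for n,v,z,o in(("floor far",210,.012,-.03),("hole near",186.7,.106,.033),("hole far",230.5,.106,-.033),("hole far rim 30@.1",230.5,.1,-.03),("collar far",246.2,.106,-.05),("collar near",170.5,.106,.05),("floor near vis",187.5,.012,.03)):
    print(n,(plane(W,(275.4,v),z)[0]+o).round(4))
T=cam("top")
for n,v,z,o in(("collar far",212.3,.106,-.05),("collar near",248,.106,.05)): print("top",n,(plane(T,(220.6,v),z)[0]+o).round(4))
```

```text
floor far 0.4859
hole near 0.4862
hole far 0.4806
hole far rim 30@.1 0.486
collar far 0.4867
collar near 0.4823
floor near vis 0.5081
top collar far 0.4889
top collar near 0.4855
```

```bash
python3 -m creep '[{"slide":[-0.24,0.85,0],"angular":[0,0,0],"claw":-1},{"slide":[0,0,1.5],"angular":[0,0,0],"claw":-1},{"slide":[0,0,1.5],"angular":[0,0,0],"claw":-1},{"slide":[0,0,1],"angular":[0,0,0],"claw":-1},{"slide":[0,0,0],"angular":[0,0,0],"claw":-1},{"slide":[0,0,0],"angular":[0,0,0],"claw":-1},{"slide":[0,0,0],"angular":[0,0,0],"claw":-1}]'
```

```text
t: 6.35
tcp_pos: [0.4874, 0.1663, 0.2296]
tool_rot: [0.001, 1.0, 0.0, 0.001]
force: [0.1, 0.3, -1.1]
finger_gap: 0.263
gripper_force: 59.3
```

```bash
python3 -m creep '[{"slide":[0.05,0.05,1.5],"angular":[0,0,0],"claw":-1},{"slide":[0,0,1],"angular":[0,0,0],"claw":-1},{"slide":[0,0,0.5],"angular":[0,0,0],"claw":-1},{"slide":[0,0,0],"angular":[0,0,0],"claw":-1}]'
python3 -m creep '[{"slide":[0,0,1.2],"angular":[0,0,0],"claw":-1},{"slide":[0,0,1.2],"angular":[0,0,0],"claw":-1},{"slide":[0,0,1.2],"angular":[0,0,0],"claw":-1},{"slide":[0,0,1.2],"angular":[0,0,0],"claw":-1},{"slide":[0,0,1.2],"angular":[0,0,0],"claw":-1},{"slide":[0,0,1],"angular":[0,0,0],"claw":-1},{"slide":[0,0,0.5],"angular":[0,0,0],"claw":-1},{"slide":[0,0,0],"angular":[0,0,0],"claw":-1},{"slide":[0,0,0],"angular":[0,0,0],"claw":-1}]'
```

```text
t: 6.68
tcp_pos: [0.4855, 0.1668, 0.1981]
tool_rot: [0.0, 1.0, -0.0, -0.001]
force: [0.3, -0.1, -0.7]
finger_gap: 0.262
gripper_force: 59.3
t: 7.43
tcp_pos: [0.4866, 0.167, 0.1242]
tool_rot: [0.0, 1.0, 0.0, 0.0]
force: [-0.1, -0.2, -2.0]
finger_gap: 0.264
gripper_force: 59.3
```

```bash
python3 -m creep '[{"slide":[0,0,0.4],"angular":[0,0,0],"claw":-1},{"slide":[0,0,0.4],"angular":[0,0,0],"claw":-1},{"slide":[0,0,0.2],"angular":[0,0,0],"claw":-1},{"slide":[0,0,0],"angular":[0,0,0],"claw":-1},{"slide":[0,0,0],"angular":[0,0,0],"claw":-1}]'
python3 -m creep '[{"slide":[0,0,0.2],"angular":[0,0,0],"claw":-1},{"slide":[0,0,0],"angular":[0,0,0],"claw":-1},{"slide":[0,0,0],"angular":[0,0,0],"claw":-1}]'
```

```text
t: 7.85
tcp_pos: [0.4863, 0.1669, 0.114]
tool_rot: [0.0, 1.0, -0.0, -0.0]
force: [-0.2, 0.2, -1.8]
finger_gap: 0.262
gripper_force: 59.3
t: 8.1
tcp_pos: [0.4867, 0.167, 0.1124]
tool_rot: [0.0, 1.0, 0.0, 0.0]
force: [0.3, -0.1, 1.8]
finger_gap: 0.261
gripper_force: 59.8
```

```bash
python3 -m creep '[{"slide":[0,0,0.1],"angular":[0,0,0],"claw":-1},{"slide":[0,0,0],"angular":[0,0,0],"claw":-1}]'
python3 -m creep '[{"slide":[0,0,0],"angular":[0,0,0],"claw":0.2},{"slide":[0,0,0],"angular":[0,0,0],"claw":0.2},{"slide":[0,0,0],"angular":[0,0,0],"claw":0.2},{"slide":[0,0,0],"angular":[0,0,0],"claw":0.2},{"slide":[0,0,-1],"angular":[0,0,0],"claw":0.2},{"slide":[0,0,-2],"angular":[0,0,0],"claw":0.2},{"slide":[0,0,-2.5],"angular":[0,0,0],"claw":0.2},{"slide":[0,0,-2.5],"angular":[0,0,0],"claw":0.2},{"slide":[0,0,-2],"angular":[0,0,0],"claw":0.2},{"slide":[0,0,0],"angular":[0,0,0],"claw":0.2}]'
python3 -m creep '[{"slide":[2,0,-2],"angular":[0,0,0],"claw":0.2},{"slide":[2,0,-2],"angular":[0,0,0],"claw":0.2},{"slide":[0,0,0],"angular":[0,0,0],"claw":0.2},{"slide":[0,0,0],"angular":[0,0,0],"claw":0.2}]'
python3 - <<'E'
from h import *
s=manip.sense();i=viewer.snapshot("wrist");cv2.imwrite("pics/w5.png",i);np.save("w5.npy",[s["tcp_pos"].tolist()+list(s["tool_rot"])]);print(s["tcp_pos"])
c=cam("wrist",s);p=proj(c,[.486,.167,.1]).astype(int);print(p);o=p-[90,60]
cv2.imwrite("pics/w5c.png",cv2.resize(i[o[1]:o[1]+145,o[0]:o[0]+180],None,fx=4,fy=4,interpolation=2));print(o)
E
```

```text
t: 8.27
tcp_pos: [0.4869, 0.1671, 0.1123]
tool_rot: [0.0, 1.0, 0.0, 0.001]
force: [-1.5, -0.4, 9.0]
finger_gap: 0.262
gripper_force: 60.8
t: 9.1
tcp_pos: [0.4891, 0.1674, 0.2156]
tool_rot: [0.0, 1.0, 0.001, 0.005]
force: [-0.5, 0.6, 0.8]
finger_gap: 0.601
gripper_force: 0.0
t: 9.43
tcp_pos: [0.446, 0.1671, 0.2518]
tool_rot: [0.0, 1.0, 0.0, 0.001]
force: [0.1, -0.5, 0.4]
finger_gap: 0.602
gripper_force: 0.0
[0.44603148 0.16708079 0.25179124]
[282 231]
[192 171]
```

View pics/w5c.png

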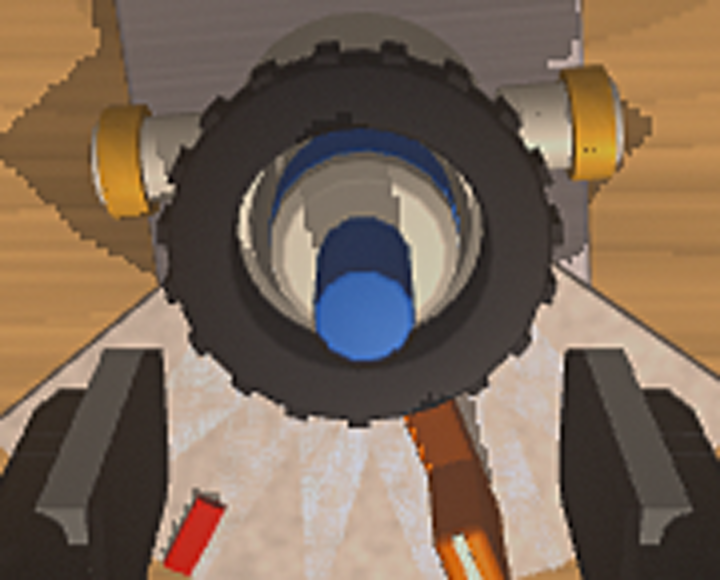

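The cartridge sits centred in the bore with its shoulder at the collar's level, the lug hasn't moved, and the red mark is at crop (195,535). Next I go to the lug. Angles about the axis are about 20.9° for the lug and −26.2° for the red mark, and black to red is 65.9°, which matches 1.15 rad.

```bash
python3 -m creep '[{"slide":[-2.9,0.73,0],"angular":[0,0,0],"claw":0.2},{"slide":[-2.9,0.73,0],"angular":[0,0,0],"claw":0.2},{"slide":[-2.9,0.73,0],"angular":[0,0,0],"claw":0.2},{"slide":[-2.98,0.73,0],"angular":[0,0,0],"claw":0.2},{"slide":[0,0,1],"angular":[0,0,-0.0912],"claw":0.2},{"slide":[0,0,1],"angular":[0,0,-0.0912],"claw":0.2},{"slide":[0,0,1],"angular":[0,0,-0.0912],"claw":0.2},{"slide":[0,0,1],"angular":[0,0,-0.0912],"claw":0.2},{"slide":[0,0,0],"angular":[0,0,0],"claw":0.2},{"slide":[0,0,0],"angular":[0,0,0],"claw":0.2}]' 30
python3 - <<'E'
from h import *
s=manip.sense();M=R.from_quat(s["tool_rot"]).as_matrix();print(s["tcp_pos"],np.degrees(np.arctan2(M[1,0],M[0,0])))
i=viewer.snapshot("wrist");cv2.imwrite("pics/w6.png",i);c=cam("wrist",s)
A=np.array([.4862,.167,0])
for p,st in blobs(i,(6,170,100),(16,255,255),(150,100,420,420),20): 
    x=plane(c,p,.136);d=x-A;print(p,st,x.round(4),np.hypot(d[0],d[1]),np.degrees(np.arctan2(d[1],d[0])))
E
```

```text
t: 10.32
tcp_pos: [0.563, 0.1958, 0.2092]
tool_rot: [-0.18, 0.984, 0.0, -0.002]
force: [0.4, 1.7, 0.3]
finger_gap: 0.6
gripper_force: 0.0
[0.56298622 0.19581138 0.20918526] -159.29830489382766
(281.6, 183.2) [274, 173, 16, 24, 326] [0.534  0.1851 0.136 ] 0.051127758830511905 20.7535639202294
(276.0, 221.5) [273, 206, 7, 33, 217] [0.5634 0.1916 0.136 ] 0.08099703562738772 17.707933885525055
(286.5, 221.5) [284, 206, 6, 33, 188] [0.5605 0.1991 0.136 ] 0.08097594391732445 23.349143259376717
```

```bash
python3 -m creep '[{"slide":[0,0,2],"angular":[0,0,0],"claw":0.2},{"slide":[0,0,2.5],"angular":[0,0,0],"claw":0.2},{"slide":[0,0,2.5],"angular":[0,0,0],"claw":0.2},{"slide":[0,0,2],"angular":[0,0,0],"claw":0.2},{"slide":[0,0,1],"angular":[0,0,0],"claw":0.2},{"slide":[0,0,0],"angular":[0,0,0],"claw":-1},{"slide":[0,0,0],"angular":[0,0,0],"claw":-1},{"slide":[0,0,0],"angular":[0,0,0],"claw":-1},{"slide":[0,0,0],"angular":[0,0,0],"claw":-1},{"slide":[0,0,0],"angular":[0,0,0],"claw":-1}]' 30
python3 - <<'E'
from h import *
s=manip.sense();M=R.from_quat(s["tool_rot"]).as_matrix();A=np.array([.4862,.167]);d=s["tcp_pos"][:2]-A
print(np.hypot(*d),np.degrees(np.arctan2(d[1],d[0])),np.degrees(np.arctan2(M[1,0],M[0,0])))
E
```

```text
t: 11.2
tcp_pos: [0.5646, 0.1961, 0.1126]
tool_rot: [-0.181, 0.983, -0.0, 0.002]
force: [0.0, -0.7, 1.5]
finger_gap: 0.156
gripper_force: 33.5
0.08359829333450261 20.3989689987881 -159.1120793270611
```

```bash
python3 -m creep '[{"slide":[0.04,-0.84,0],"angular":[0,0,0.1017],"claw":-1},{"slide":[0.04,-0.84,0],"angular":[0,0,0.1017],"claw":-1},{"slide":[0.04,-0.84,0],"angular":[0,0,0.1017],"claw":-1},{"slide":[0,0,0],"angular":[0,0,0],"claw":-1}]' 30
python3 -m creep '[{"slide":[0.04,-0.84,0],"angular":[0,0,0.1017],"claw":-1},{"slide":[0.04,-0.84,0],"angular":[0,0,0.1017],"claw":-1},{"slide":[0.04,-0.84,0],"angular":[0,0,0.1017],"claw":-1},{"slide":[0.04,-0.84,0],"angular":[0,0,0.1017],"claw":-1},{"slide":[0,0,0],"angular":[0,0,0],"claw":-1},{"slide":[0,0,0],"angular":[0,0,0],"claw":-1},{"slide":[0,0,0],"angular":[0,0,0],"claw":-1}]' 30
cat > m.py <<'E'
from h import *
s=manip.sense();M=R.from_quat(s["tool_rot"]).as_matrix();A=np.array([.4862,.167]);d=s["tcp_pos"][:2]-A
print(np.hypot(*d),np.degrees(np.arctan2(d[1],d[0])),np.degrees(np.arctan2(M[1,0],M[0,0])))
E
python3 m.py
```

```text
t: 11.53
tcp_pos: [0.5701, 0.1706, 0.1126]
tool_rot: [-0.028, 1.0, 0.0, 0.002]
force: [0.8, -1.2, 3.2]
finger_gap: 0.156
gripper_force: 33.7
t: 12.12
tcp_pos: [0.5654, 0.1384, 0.1126]
tool_rot: [0.171, 0.985, 0.0, 0.002]
force: [2.1, -3.0, 6.2]
finger_gap: 0.157
gripper_force: 34.2
0.08419997701161702 -19.892178862838993 160.28634301155105
```

```bash
python3 -m creep '[{"slide":[0.02,-0.45,0],"angular":[0,0,0.054],"claw":-1},{"slide":[0.02,-0.45,0],"angular":[0,0,0.054],"claw":-1},{"slide":[0,0,0],"angular":[0,0,0],"claw":-1},{"slide":[0,0,0],"angular":[0,0,0],"claw":-1},{"slide":[0,0,0],"angular":[0,0,0],"claw":-1}]' 30
python3 m.py
python3 -m creep '[{"slide":[0,0,0],"angular":[0,0,0],"claw":0.2},{"slide":[0,0,0],"angular":[0,0,0],"claw":0.2},{"slide":[0,0,0],"angular":[0,0,0],"claw":0.2},{"slide":[0,0,0],"angular":[0,0,0],"claw":0.2},{"slide":[0,0,-2],"angular":[0,0,0],"claw":0.2},{"slide":[0,0,-3],"angular":[0,0,0],"claw":0.2},{"slide":[0,0,-3],"angular":[0,0,0],"claw":0.2},{"slide":[0,0,-2],"angular":[0,0,0],"claw":0.2},{"slide":[0,0,0],"angular":[0,0,0],"claw":0.2},{"slide":[0,0,0],"angular":[0,0,0],"claw":0.2}]'
cat > l.py <<'E'
import sys
from h import *
s=manip.sense();i=viewer.snapshot("wrist");c=cam("wrist",s);A=np.array([.4862,.167,0])
def rep(n,p,z):
    x=plane(c,p,z);d=x-A;print(n,p,x.round(4),np.hypot(d[0],d[1]).round(4),np.degrees(np.arctan2(d[1],d[0])).round(2))
for p,st in blobs(i,(6,170,100),(16,255,255),(150,100,420,330),20): rep("lug",p,.136);print(st)
for lo,hi in(((0,170,70),(5,255,255)),((174,170,70),(180,255,255))):
    for p,st in blobs(i,lo,hi,(150,100,420,330),15): rep("red",p,.087);print(st)
cv2.imwrite(sys.argv[1],cv2.resize(i[130:330,180:400],None,fx=3,fy=3,interpolation=2))
E
python3 l.py pics/w7.png
```

```text
t: 12.53
tcp_pos: [0.5619, 0.1302, 0.1125]
tool_rot: [0.224, 0.975, 0.0, 0.002]
force: [1.3, -3.5, 6.4]
finger_gap: 0.153
gripper_force: 34.2
0.08420581690926963 -25.94759827154832 154.12655213189643
t: 13.37
tcp_pos: [0.5605, 0.1305, 0.212]
tool_rot: [0.226, 0.974, 0.0, 0.001]
force: [0.3, 0.2, 0.3]
finger_gap: 0.601
gripper_force: 0.0
lug (282.5, 181.4) [0.5322 0.1442 0.136 ] 0.0513 -26.41
[275, 171, 16, 24, 348]
lug (277.4, 218.5) [0.5566 0.1279 0.136 ] 0.0805 -29.07
[274, 203, 7, 33, 194]
lug (287.9, 218.4) [0.56   0.1352 0.136 ] 0.0804 -23.34
[282, 202, 10, 34, 223]
red (280.3, 241.0) [0.5943 0.1115 0.087 ] 0.1215 -27.18
[277, 236, 9, 9, 56]
```

View pics/w7.png

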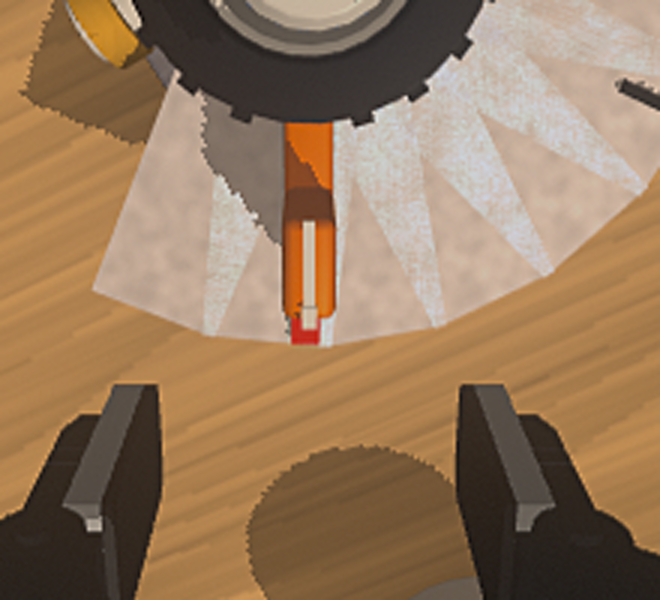

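The lug's white line (crop x 309) and the red mark (crop x 291–320) line up, with the lug at −26.2° and the mark between −26.2° and −26.6°. I'll raise the arm and take one last look at everything.

```bash
python3 -m creep '[{"slide":[2,0,-3],"angular":[0,0,0],"claw":0.2},{"slide":[3,0,-3],"angular":[0,0,0],"claw":0.2},{"slide":[3,0,-3],"angular":[0,0,0],"claw":0.2},{"slide":[2,0,-2],"angular":[0,0,0],"claw":0.2},{"slide":[0,0,0],"angular":[0,0,0],"claw":0.2},{"slide":[0,0,0],"angular":[0,0,0],"claw":0.2},{"slide":[0,0,0],"angular":[0,0,0],"claw":0.2}]'
python3 - <<'E'
from h import *
s=manip.sense();w=viewer.snapshot("wrist");i=viewer.snapshot("scene");c=cam("wrist",s);A=np.array([.4862,.167])
for n,lo,hi,z in(("red",(0,150,60),(5,255,255),.087),("or",(6,170,100),(16,255,255),.136)):
    for p,st in blobs(w,lo,hi,(150,150,420,330),15):
        d=plane(c,p,z)[:2]-A;print(n,p,st,np.hypot(*d).round(4),np.degrees(np.arctan2(d[1],d[0])).round(2))
a=cv2.resize(i[130:290,190:400],(400,305),interpolation=2);p=proj(c,[.52,.15,.1]).astype(int)
b=cv2.resize(w[p[1]-60:p[1]+60,p[0]-80:p[0]+80],(400,300),interpolation=2)
cv2.imwrite("pics/f.png",np.hstack([a[:300],b]))
E
```

```text
t: 14.0
tcp_pos: [0.471, 0.1735, 0.3182]
tool_rot: [0.226, 0.974, -0.001, -0.001]
force: [-0.6, 0.6, -0.4]
finger_gap: 0.603
gripper_force: 0.0
or (283.5, 239.3) [279, 233, 10, 15, 135] 0.0451 -26.47
or (280.4, 266.4) [279, 257, 4, 20, 75] 0.0806 -28.93
or (287.4, 266.1) [285, 256, 5, 21, 81] 0.0802 -22.94
```

View pics/f.png

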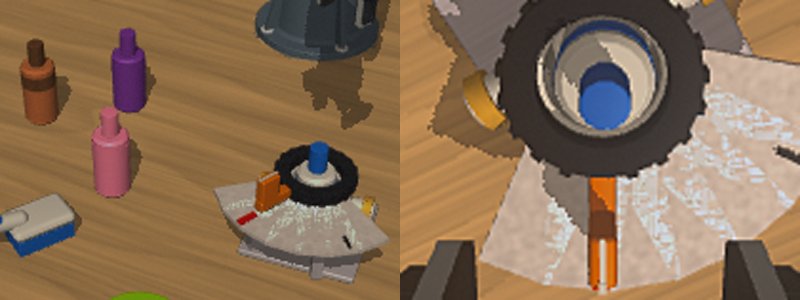

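The final view shows the cartridge seated, the lug over the red mark (both near −26°), the other cartridges where they stood, and the arm clear.

```bash
python3 -c "
from station import ticket
print(ticket.sign_off())"
```

```text
the job is handed in; nothing more can be done
None
```

The fresh cartridge is seated on the bore floor, the collar lug is lined up with the red locked mark to within about half a degree by my measurement, and the job was handed in at about 14 s; no verdict was returned.

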